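# Nip up a lathe chuck with a self-ejecting key

## Task

Tighten the little lathe's chuck on its brass bar: lift the T-handled chuck key out of the wooden tool stand, turn it until its square end meshes with the square socket on top of the chuck, push it fully home against its ejector spring, and then, keeping it pushed home, turn it clockwise (seen from above) until it stops and the jaws are tight. Finish while still holding the key upright by its handle and pressing it fully home with the jaws tight; do not let go. Leave the brush, the pliers and the oil bottle where they lie.

Things in the scene. Friction and masses are not known exactly. Their poses are not given: they have to be found in the camera images.
- key: Dark steel T-handled chuck key, 130 g, 80 mm long, upright in the stand at the start. Origin: centre of the tip of its square end; z up the stem, x along the T-bar; the square's flats face x and y. Square 9 x 9 mm (bevelled to 6.2 mm over the last 3 mm), 27 mm long, up to a shoulder 19 mm across (z 27 to 33 mm). In the stand it hangs on its brass collar, tip 5 mm below the stand's top.
- key_grip (a point): Middle of the key's T-bar, on the stem's axis, 75 mm above the tip; axes as key. The place to grip: the T-bar (70 mm long) and the stem below it are round bars, both 10 mm thick, so pads that straddle the bar's middle touch both.
- collar (a joint): Travel of the key's sprung brass collar (17 mm across, 10 mm long, round the square end): 0 when free (tip 5 mm out of the collar), 0.011 m at its stop. The spring pushes back with 3 N at 0, 8.5 N at the stop. In the socket the collar lands on the socket's face with the tip 5 mm deep; the key is home at the collar's stop, tip 16 mm deep.
- socket (a point): Centre of the mouth of the square socket in the chuck's top: a dark round pinion 21 mm across, 164 mm above the table. Hole 10 x 10 mm, 18 mm deep, straight down; z up, flats face its x and y and turn with the pinion; the key enters at any of four quarter turns, within about 6 degrees. The chuck's end discs, 11.5 mm either side of it along the spindle, stand 1.5 mm higher.
- pinion (a joint): Angle of the socket's pinion, growing clockwise seen from above. It starts between 0.1 and 0.55 rad and stays where it is left (friction about 0.08 N m); at 0.9 rad it stops, the jaws tight on the bar.
- lathe: Green bench lathe, fixed, 480 mm long. Origin on the table right under the socket; spindle along its y axis, 125 mm above the table; headstock at y = 40 to 165 mm (top at 170 mm), saddle, tool post and tailstock on the -y side (nothing above 155 mm). Steel chuck 80 mm across, 55 mm long, its three dark jaws on a brass bar.
- stand_hole (a point): Mouth of the round 15 mm hole, 30 mm deep, in which the key stands, in the top of the wooden tool stand (60 x 110 x 45 mm high, fixed); z up. Small screwdrivers stand in the same block 42 to 64 mm from the hole along the point's -y, their tops 70 mm above the table.
- brush: Bench brush, loose, lying bristles down: 24 x 190 mm, 33 mm high; origin under its middle, long side along its y. Leave alone.
- pliers: Pliers with yellow handles lying flat, loose: about 150 x 48 mm, 12 mm high; origin under the pivot, jaws to its +x. Leave alone.
- oiler: Clear oil bottle with a red cap, loose, upright: 40 mm across, 95 mm high; origin under its centre. Leave alone.
Not all that is in view belongs to the job. What is meant by the key is not orange, and is the smaller of those in its own colour. Of the things shaped like the part that bears stand_hole, the wooden one is meant.

How it is judged:
By the outcome, as a careful person would: the job done as asked, in the order asked, and still so for the second after the job is handed in, while the arm keeps its last pose, push and grip.
It also fails if it takes over 45 s, if anything falls off the work surface, if the arm or the gripper's body presses on something with over 40 N, if the wrist force passes 120 N, or if a joint passes its speed limit or range.

## Robot

A 7-joint arm with a two-finger parallel gripper is mounted at the origin on the work surface. World frame = base frame: x ahead of the robot, y to its left, z up, the work surface at z = 0. Lengths are in m, angles in degrees, forces in N, time in s.
With the tool pointing down it reaches from about 0.425 to 1.025 m from the base axis. Payload 3.6 kg.
Tool frame: the origin (TCP) lies at the centre of the arm's flange, where the gripper is bolted on; the fingertips stand 173 mm ahead of it and the grasp point (between the pads) lies 155 mm ahead of it; z points along the fingers, y is the line along which they close (so a half turn about z gives the same grasp; the last joint's range is limited). The gripper opens to 85 mm and grips with 20 to 120 N. Pads are 22 mm wide; open, the fingers measure 114 mm over their backs; the gripper's body (76 mm by 85 mm) begins 54 mm behind the grasp point. The pads swing forward as they close: fully open they stand 13 mm farther back than shut.
Start: joints at [-76.347, 33.873, 2.773, 92.16, -1.908, 54.013, -1.931], TCP at [0.236, 0.685, 0.405] pointing down, gripper open.
Joint ranges: [-153.93, 153.93], [-27.13, 128.08], [-72.61, 78.16], [10.71, 143.7], [-87.88, 267.88], [4.46, 118.87], [-176.78, 176.78]. Speed limits (degrees/s): [147.25, 147.25, 180, 180, 180, 180, 180].

## Interface

Orientations are given as a 3x3 rotation matrix whose columns are the frame's x, y, z axes.
In Python, from plant import env, imaging, spotter gives the robot as it stands.
- The arm moves only by the tool apply_moves, never from a script. Its argument "moves" is a list of rows, each a list of 2 entries, a list of its own where there are three numbers: the shift along the tool's x, y, z in m, then the turn, a rotation vector about the tool's x, y, z in rad. A call has exactly 8 rows; each row is the pose to reach, as a shift and turn from the pose commanded when the call began, along the tool's axes at that moment; what a row does not reach only later rows make up. A row lasts 1/10 s, in which the tool goes at most 50 mm and 8.59 degrees, less where a joint would pass 70% of its speed; a pose out of reach is approached as far as the arm can. A call with a gripper value outside its range is refused whole. "grip" is the finger opening in m, from 0 to 0.0854, set as the call begins (left out, the last holds). The fingers move at their own pace and stop on an object; "grip_force" is the grip in N (left out, the last holds). Time passes only in rows, so rows that repeat a pose let the fingers close, or fill a call up. It gives the time, the measured TCP pose, the force, the opening and the grip force at its end, in the units of the state.
- env.get_obs(): the state, without advancing time (a new reading comes with each control period).
- imaging.read_camera(name): name is "side" or "top" or "wrist"; returns a dict with "img" (384x512x3 uint8, red, green, blue), "vfov" (degrees; the focal length in pixels is half the picture's height over the tangent of half this angle, whatever the lens; pixels are square), "cx", "cy" (the principal point, pixels), "k1" (the pictures are not rectified: a ray, as slopes to the right and down, at radius r is drawn at 1 + k1 r^2 times it, then the intrinsics apply), "view" (4x4, takes a point from world to camera coordinates); the wrist camera has in their place "hand_eye" (4x4, takes a point from camera to tool coordinates, whose origin is the TCP and whose axes are the flange's). Camera axes: x right, y down, z forward; pixel columns grow to the right and rows downward; lengths in m; the calibration is good to about 2 mm. A picture is of the moment at which its call begins: read the wrist's pose just before it. There is no depth.
- env.finish_job(): hands the job in; it is judged then, once.
Trained networks look in the newest picture that a camera, given by its name, has taken for a name from the list of things; names that differ only in an ending like _2 or _b are one class to them, and where a whole thing is asked for, a point or a joint stands for the part that bears it (a point fixed in the world has none). Each returns a list of dicts, best first, with "p" (0 to 1); they miss things now and then, are a little off and sometimes report something else, mostly with a low value. They report only what shows in the picture. A call takes as long as a camera call. They do not tell look-alikes from the thing itself.
- spotter.look_for(camera, thing): "centre" ([column, row] as shares, 0 to 1, of the picture: columns of its width, rows of its height, amid what is visible of it).
- spotter.landmark_of(camera, thing): "centre" ([column, row] as shares, 0 to 1, of the picture: columns of its width, rows of its height: a listed point, or the origin of a listed thing).
The state is a dict: "t": time; "qpos": joint angles; "joint_velocities": joint speeds; "effort": joint torques, N m; "ee_pos": TCP position; "tool_rot": TCP orientation; "wrist_force": force on the tool from outside, world axes, zero at the start; "ft_torque": the same for the moment, N m; "opening": finger opening in m; "grip_force": force on a finger pad.
Only numpy, scipy, OpenCV 4.12 (cv2) and the standard library are available. Lean on these libraries where they do the work, as an engineer would, in place of code of your own. Each camera call takes 0.05 s, during which the arm holds its last target. There are 200 camera calls.

## Working session

There is one attempt and no reset: what is moved stays moved. The work goes in short steps, Python scripts to look and compute and a tool call to move; the robot and the scene stay as the last step left them, time stands still between calls to the robot, and variables do not carry over. Pictures are saved under pics/ and viewed, at most 10 in all, crops included, and the job is handed in when it is done.

Besides the shell and the picture viewer there is one more tool, called after "Request:" by a JSON object that holds its "fn" and its "kwargs", one argument or row to a line. apply_moves: Moves the arm, as the interface text tells. Its arguments: {"type":"object","properties":{"moves":{"type":"array","items":{"type":"array"}},"grip":{"type":"number"},"grip_force":{"type":"number"}},"required":["moves"]}

```bash
ls; mkdir -p pics; cat > h.py <<'E'
import numpy as np, cv2
from plant import env, imaging, spotter
def cam(n):
    o=env.get_obs(); c=imaging.read_camera(n); im=c['img']; h,w=im.shape[:2]
    c['f']=h/2/np.tan(np.radians(c['vfov'])/2)
    if n=='wrist':
        T=np.eye(4);T[:3,:3]=np.array(o['tool_rot']).reshape(3,3);T[:3,3]=o['ee_pos']
        c['c2w']=T@np.array(c['hand_eye'])
    else: c['c2w']=np.linalg.inv(np.array(c['view']))
    return c
def ray(c,u,v):
    K=np.array([[c['f'],0,c['cx']],[0,c['f'],c['cy']],[0,0,1]])
    p=cv2.undistortPointsIter(np.array([[[u,v]]],float),K,np.array([c['k1'],0,0,0,0.]),None,None,(3,100,1e-10))[0,0]
    d=c['c2w'][:3,:3]@np.array([p[0],p[1],1]); return c['c2w'][:3,3],d/np.linalg.norm(d)
def proj(c,P):
    p=np.linalg.inv(c['c2w'])@np.append(P,1); s=p[:2]/p[2]; s=s*(1+c['k1']*(s@s)); return s*c['f']+[c['cx'],c['cy']]
def atz(r,z): o,d=r; return o+d*(z-o[2])/d[2]
def tri(rs):
    A=0;b=0
    for o,d in rs:
        M=np.eye(3)-np.outer(d,d);A=A+M;b=b+M@o
    p=np.linalg.solve(A,b); return p,[np.linalg.norm((np.eye(3)-np.outer(d,d))@(p-o)) for o,d in rs]
def save(n,im): cv2.imwrite('pics/'+n+'.png',cv2.cvtColor(im,cv2.COLOR_RGB2BGR))
E
cat > a.py <<'E'
from h import *
ims=[]
for n in('side','top'):
    c=cam(n); ims.append(c['img']); print(n,c['c2w'].round(2).tolist(),round(c['f']))
    for t in('key','key_grip','socket','stand_hole','lathe','oiler','brush','pliers'):
        for fn in('look_for','landmark_of'):
            try: print(t,fn,[(round(r['p'],2),(np.array(r['centre'])*[512,384]).round(1).tolist()) for r in getattr(spotter,fn)(n,t)][:4])
            except Exception as e: print(t,fn,e)
save('s0',cv2.resize(ims[0],(800,600)));save('t0',cv2.resize(ims[1],(800,600)))
E
python3 a.py
```

```text
pics
side [[-0.99, -0.08, 0.08, 0.4], [-0.11, 0.73, -0.67, 0.8], [-0.0, -0.68, -0.74, 0.89], [0.0, 0.0, 0.0, 1.0]] 466
key look_for [(0.88, [216.2, 285.2]), (0.65, [279.2, 292.6]), (0.62, [276.3, 356.0])]
key landmark_of [(0.92, [220.2, 307.0]), (0.78, [274.8, 365.6]), (0.62, [279.7, 302.6])]
key_grip look_for [(0.82, [271.8, 352.8]), (0.79, [223.0, 286.4]), (0.62, [283.1, 290.8])]
key_grip landmark_of [(0.91, [220.0, 284.2]), (0.7, [284.2, 284.7])]
socket look_for []
socket landmark_of [(0.44, [220.3, 118.0])]
stand_hole look_for [(0.95, [285.1, 303.9]), (0.91, [344.1, 268.7])]
stand_hole landmark_of [(0.74, [340.4, 272.0]), (0.73, [282.6, 302.2])]
lathe look_for [(0.97, [217.2, 158.3])]
lathe landmark_of []
oiler look_for [(0.93, [199.9, 240.4]), (0.35, [287.6, 300.8])]
oiler landmark_of [(0.75, [202.5, 251.0])]
brush look_for [(0.7, [281.5, 188.7])]
brush landmark_of [(0.93, [280.1, 193.7])]
pliers look_for [(0.61, [277.6, 136.3]), (0.45, [286.8, 302.8])]
pliers landmark_of [(0.6, [295.1, 138.9])]
top [[0.02, -0.98, 0.18, 0.3], [-1.0, -0.02, 0.02, 0.09], [-0.02, -0.18, -0.98, 1.02
[... 250 characters left out ...]
73, [160.7, 162.2]), (0.61, [158.1, 211.8]), (0.49, [303.1, 209.6]), (0.44, [109.1, 206.4])]
key_grip landmark_of [(0.72, [150.0, 209.0]), (0.71, [108.1, 209.7]), (0.59, [155.6, 158.9])]
socket look_for []
socket landmark_of []
stand_hole look_for [(0.91, [175.3, 217.9]), (0.77, [197.1, 267.8])]
stand_hole landmark_of [(0.9, [162.1, 216.1]), (0.82, [192.0, 267.9])]
lathe look_for [(0.91, [350.3, 134.4])]
lathe landmark_of [(0.94, [331.3, 145.4])]
oiler look_for [(0.7, [218.1, 139.4])]
oiler landmark_of [(0.59, [220.1, 141.8])]
brush look_for [(0.62, [301.0, 207.3])]
brush landmark_of [(0.69, [300.2, 208.5])]
pliers look_for [(0.77, [384.1, 201.3])]
pliers landmark_of [(0.65, [379.5, 216.0])]
```

View pics/s0.png

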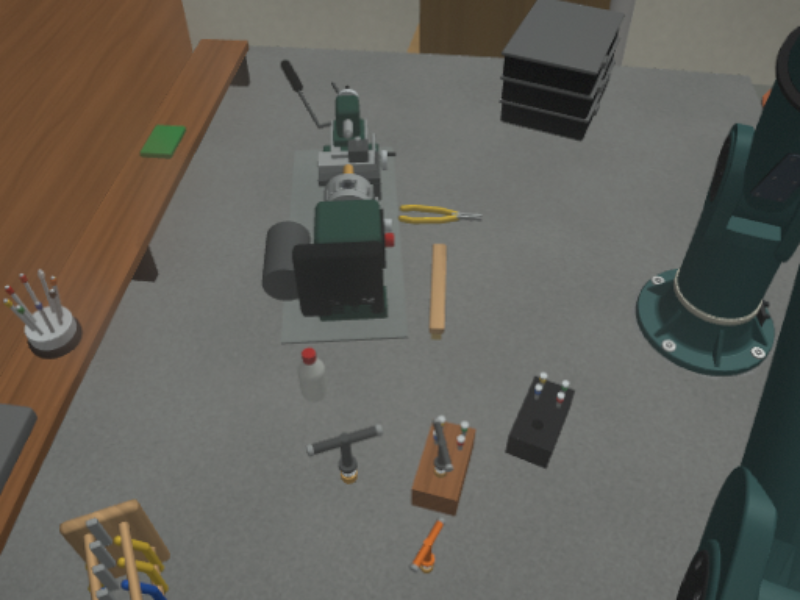

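View pics/t0.png

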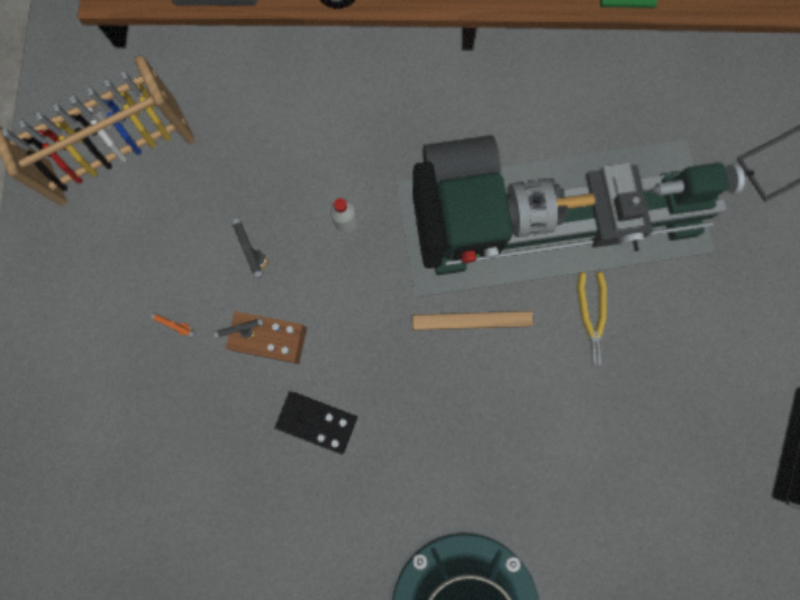

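Side picture (800x600 scale): the dark key stands in the wooden stand at (441,445). A larger dark key lies at (347,440) and an orange one at (428,545). The stands are wooden (443,465) and black (541,420). The meant pair is the upright dark key in the wooden stand, which I'll confirm in a wrist crop. The top view shows the chuck socket at about (537,200).

```bash
cat > b.py <<'E'
from h import *
s=cam('side');t=cam('top')
k=512/800
for nm,a,b in [('grip',(441*k,443*k),(239*k,327*k)),('socket',(348*k,185*k),(537*k,200*k)),('cap',(309*k,354*k),(340*k,204*k)),('orange',(428*k,545*k),(172*k,324*k))]:
    print(nm,tri([ray(s,*a),ray(t,*b)]))
o=env.get_obs();print(np.array(o['tool_rot']).round(3).tolist(),o['ee_pos'],o['opening'],o['wrist_force'])
w=cam('wrist');print(np.array(w['hand_eye']).round(3).tolist(),w['f'])
for x in('key','key_grip','stand_hole'):
  for fn in('look_for','landmark_of'):
    print(x,fn,[(round(r['p'],2),(np.array(r['centre'])*[512,384]).round(1).tolist()) for r in getattr(spotter,fn)('wrist',x)][:4])
save('w0',cv2.resize(w['img'],(800,600)))
E
python3 b.py
```

```text
grip (array([0.40633943, 0.33809773, 0.11502233]), [np.float64(0.000120446886756011), np.float64(0.00012044688675609256)])
socket (array([ 0.58930739, -0.08564046,  0.1603652 ]), [np.float64(0.0012010557688424462), np.float64(0.001201055768842363)])
cap (array([0.60149732, 0.20148025, 0.09056272]), [np.float64(0.001068401904356505), np.float64(0.0010684019043567651)])
orange (array([0.41237611, 0.45231886, 0.074353  ]), [np.float64(0.0010889999426668866), np.float64(0.0010889999426668324)])
[[-0.945, 0.326, 0.0], [0.326, 0.945, 0.0], [-0.0, 0.0, -1.0]] [0.23613784 0.68546619 0.40470156] 0.08533488844996526 [ 0.8363453  -0.50103327 -0.06141391]
[[0.0, -0.95, -0.313, 0.08], [1.0, 0.0, -0.001, -0.0], [0.001, -0.313, 0.95, 0.031], [0.0, 0.0, 0.0, 1.0]] 275.381461496631
key look_for [(0.61, [129.5, 378.5])]
key landmark_of [(0.63, [136.4, 365.7])]
key_grip look_for [(0.59, [129.5, 376.6])]
key_grip landmark_of []
stand_hole look_for [(0.6, [19.9, 279.0])]
stand_hole landmark_of []
```

View pics/w0.png

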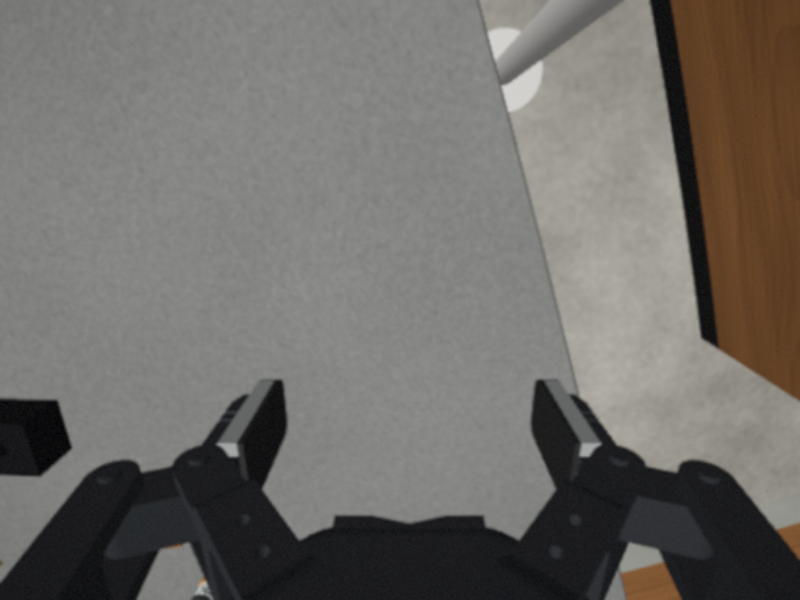

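Wrist view: fingers and table, with the black stand at the left edge and nothing useful for the key yet. The two-view measurement puts key_grip at (0.406,0.338,0.115), which matches the stated height. Moving above it next, aligned to the bar.

```bash
cat > go.py <<'E'
from h import *
import sys
from scipy.spatial.transform import Rotation as R
def plan(P,yaw=None):
    o=env.get_obs();M=np.array(o['tool_rot']).reshape(3,3);a=np.radians(yaw) if yaw is not None else np.arctan2(M[1,0],M[0,0])
    T=np.array([[np.cos(a),np.sin(a),0],[np.sin(a),-np.cos(a),0],[0,0,-1]])
    print('t',o['t'],'ee',np.array(o['ee_pos']).round(4),'yaw',np.degrees(np.arctan2(M[1,0],M[0,0])).round(2),'F',np.array(o['wrist_force']).round(1),'op',o['opening'])
    print('shift',(M.T@(np.array(P)-o['ee_pos'])).round(4),'rotvec',R.from_matrix(M.T@T).as_rotvec().round(4))
if __name__=='__main__':
    v=[float(x) for x in sys.argv[1:]];plan(v[:3],v[3] if len(v)>3 else None)
E
python3 go.py 0.406 0.338 0.40 105.6
```

```text
t 2.15 ee [0.2362 0.6855 0.4047] yaw 160.99 F [-0.4  0.2  0.1] op 0.08572853491403393
shift [-0.2737 -0.2732  0.0047] rotvec [1.000e-04 0.000e+00 9.667e-01]
```

Request:
{"fn": "apply_moves", "kwargs": {
  "moves": [
    [[-0.034, -0.034, 0], [0, 0, 0.14]],
    [[-0.068, -0.068, 0], [0, 0, 0.28]],
    [[-0.102, -0.102, 0], [0, 0, 0.42]],
    [[-0.137, -0.137, 0], [0, 0, 0.56]],
    [[-0.171, -0.171, 0], [0, 0, 0.7]],
    [[-0.205, -0.205, 0], [0, 0, 0.84]],
    [[-0.239, -0.239, 0], [0, 0, 0.967]],
    [[-0.274, -0.273, 0.005], [0, 0, 0.967]]
  ],
  "grip": 0.06
}}

```text
t: 2.95
ee_pos: [0.407, 0.3367, 0.4005]
tool_rot: [[-0.267, 0.964, 0.002], [0.964, 0.267, 0.002], [0.001, 0.002, -1.0]]
wrist_force: [1.6, 1.2, 0.3]
opening: 0.06
grip_force: 0.0
```

```bash
cat > c.py <<'E'
from h import *
import sys
w=cam('wrist')
for x in sys.argv[2:]:
  for fn in('look_for','landmark_of'):
    print(x,fn,[(round(r['p'],2),(np.array(r['centre'])*[512,384]).round(1).tolist()) for r in getattr(spotter,fn)('wrist',x)][:4])
o=env.get_obs();print(o['t'],np.array(o['ee_pos']).round(4))
import pickle;pickle.dump(w,open('pics/'+sys.argv[1]+'.pkl','wb'))
save(sys.argv[1],cv2.resize(w['img'],(800,600)))
E
python3 c.py w1 key key_grip stand_hole
```

```text
key look_for [(0.89, [260.3, 179.2]), (0.87, [297.9, 69.2]), (0.74, [312.1, 329.3]), (0.68, [362.3, 206.8])]
key landmark_of [(0.98, [261.2, 163.5]), (0.74, [289.7, 78.6]), (0.65, [344.7, 185.0]), (0.29, [357.1, 275.4])]
key_grip look_for [(0.94, [362.5, 201.9]), (0.63, [299.7, 66.9]), (0.61, [257.4, 178.0])]
key_grip landmark_of [(0.91, [259.4, 184.5]), (0.78, [298.9, 69.6]), (0.6, [372.7, 205.1])]
stand_hole look_for [(0.95, [144.9, 210.0]), (0.63, [251.6, 178.8])]
stand_hole landmark_of [(0.76, [261.8, 167.3]), (0.69, [148.8, 205.1])]
3.3 [0.4056 0.3398 0.3999]
```

View pics/w1.png

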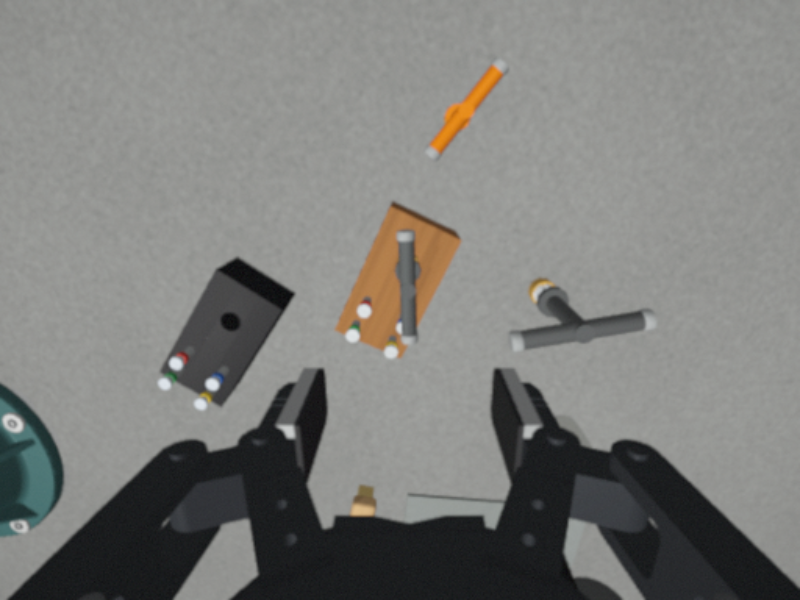

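Wrist view (800 scale): three keys are visible. The dark one stands in the wooden stand (bar from (405,236) to (410,340)), the bigger dark one lies at (583,325), and the orange one is at (465,105). The one meant is dark, the smaller of the two dark ones, and stands in the wooden stand. I'll refine the bar position and make the confirming crop.

```bash
cat > d.py <<'E'
from h import *
import pickle
w=pickle.load(open('pics/w1.pkl','rb'));s=cam('side');t=cam('top')
g=np.array([.406,.338,.115]);k=.64
print('proj',proj(s,g)/k,proj(w,g)/k,proj(t,g)/k)
a=atz(ray(w,405*k,236*k),.115);b=atz(ray(w,410*k,340*k),.115);print(a,b,np.linalg.norm(a-b),np.degrees(np.arctan2(*(a-b)[1::-1])))
# dark elongated bar segmentation in wrist crop
im=w['img'];print(tri([ray(w,(407.5)*k,288*k),ray(s,441*k,443*k),ray(t,239*k,327*k)]),atz(ray(w,407.5*k,288*k),.115))
for n,u in(('big',(583,325)),):
    p=atz(ray(w,u[0]*k,u[1]*k),.03);print(n,p)
e=[atz(ray(w,x*k,y*k),.03) for x,y in((515,342),(650,319))];print('biglen',np.linalg.norm(e[0]-e[1]))
c=im[120:240,200:440];save('w1c',cv2.resize(c,(800,400),interpolation=cv2.INTER_CUBIC))
E
python3 d.py
```

```text
proj [441.37737749 442.99004955] [406.51578129 290.25452694] [239.06928416 327.15367397]
[0.39613489 0.37035539 0.115     ] [0.41708215 0.30627304 0.115     ] 0.06741910339904901 108.10155629146749
(array([0.40633367, 0.33853831, 0.11454894]), [np.float64(0.0008662298629097656), np.float64(0.000651805730597869), np.float64(0.00029344233854823663)]) [0.40619845 0.33956917 0.115     ]
big [0.56653744 0.32293346 0.03      ]
biglen 0.11701062399748802
```

View pics/w1c.png

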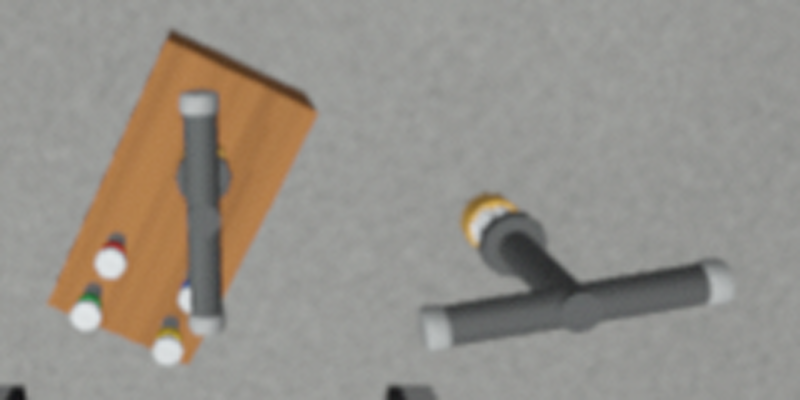

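The crop confirms it: the smaller dark key (bar about 67-70 mm) is upright in the wooden stand, and the bigger one (bar 117 mm) lies on the table. Descending.

```bash
python3 go.py 0.4063 0.3388 0.266 108
```

```text
t 3.4 ee [0.4056 0.3398 0.3997] yaw 105.77 F [ 0.3  0.4 -0.6] op 0.06049302397946908
shift [-0.0012  0.0004  0.1337] rotvec [ 0.0002 -0.0007 -0.0389]
```

Request:
{"fn": "apply_moves", "kwargs": {
  "moves": [
    [[-0.001, 0, 0.03], [0, 0, -0.039]],
    [[-0.001, 0, 0.06], [0, 0, -0.039]],
    [[-0.001, 0, 0.085], [0, 0, -0.039]],
    [[-0.001, 0, 0.105], [0, 0, -0.039]],
    [[-0.001, 0, 0.12], [0, 0, -0.039]],
    [[-0.001, 0, 0.134], [0, 0, -0.039]],
    [[-0.001, 0, 0.134], [0, 0, -0.039]],
    [[-0.001, 0, 0.134], [0, 0, -0.039]]
  ]
}}

```text
t: 4.2
ee_pos: [0.4063, 0.338, 0.2657]
tool_rot: [[-0.307, 0.952, -0.0], [0.952, 0.307, 0.0], [0.0, -0.0, -1.0]]
wrist_force: [0.7, -0.7, -0.0]
opening: 0.0602
grip_force: 0.0
```

```bash
python3 c.py w2 key_grip; python3 go.py 0.4063 0.3388 0.266 108
```

```text
key_grip look_for [(0.97, [437.1, 284.6]), (0.96, [259.6, 253.4]), (0.62, [335.2, 49.0])]
key_grip landmark_of [(0.97, [450.6, 301.4]), (0.7, [338.5, 47.1]), (0.62, [259.4, 264.0])]
4.35 [0.4067 0.3377 0.2665]
t 4.35 ee [0.4067 0.3377 0.2665] yaw 107.86 F [0.7 0.  0.6] op 0.05998221592652664
shift [ 0.0012 -0.0001  0.0005] rotvec [ 0.0015 -0.0008 -0.0025]
```

View pics/w2.png

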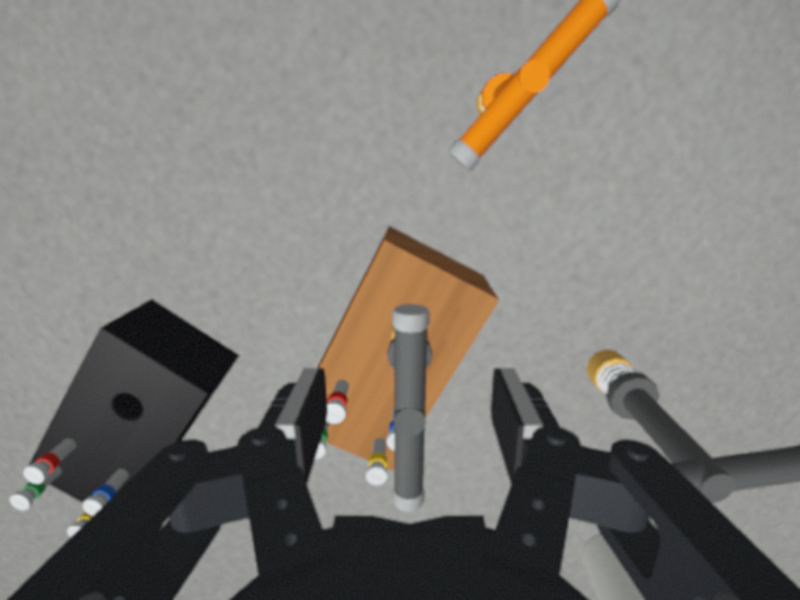

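The bar sits centred between the pads (x≈410), aligned with the image's vertical. Its middle is near (410,418). Closing now.

```bash
python3 -c "
from h import *
import pickle
w=pickle.load(open('pics/w2.pkl','rb'))
for u in((410,418),(410,307),(408,510)): print(atz(ray(w,u[0]*.64,u[1]*.64),.118))
print(proj(w,np.array([.4063,.3388,.115]))/.64)
v=pickle.load(open('pics/w1.pkl','rb'))
print(tri([ray(w,410*.64,418*.64),ray(v,407.5*.64,288*.64)]))"
```

```text
[0.40625928 0.33979542 0.118     ]
[0.39477605 0.37518721 0.118     ]
[0.41709695 0.30416109 0.118     ]
[409.14376783 415.20202062]
(array([0.40582539, 0.34102633, 0.11994409]), [np.float64(2.7405477843690248e-05), np.float64(2.7405477843670007e-05)])
```

Request:
{"fn": "apply_moves", "kwargs": {
  "moves": [
    [[0, 0, 0], [0, 0, 0]],
    [[0, 0, 0], [0, 0, 0]],
    [[0, 0, 0], [0, 0, 0]],
    [[0, 0, 0], [0, 0, 0]],
    [[0, 0, 0], [0, 0, 0]],
    [[0, 0, 0], [0, 0, 0]],
    [[0, 0, 0], [0, 0, 0]],
    [[0, 0, 0], [0, 0, 0]]
  ],
  "grip": 0.0,
  "grip_force": 90
}}

```text
t: 5.15
ee_pos: [0.4067, 0.3372, 0.2658]
tool_rot: [[-0.306, 0.952, 0.0], [0.952, 0.306, 0.0], [0.0, 0.0, -1.0]]
wrist_force: [0.5, -0.2, 2.1]
opening: 0.0075
grip_force: 87.8
```

Request:
{"fn": "apply_moves", "kwargs": {
  "moves": [
    [[0, 0, -0.012], [0, 0, 0]],
    [[0, 0, -0.03], [0, 0, 0]],
    [[0, 0, -0.06], [0, 0, 0]],
    [[0, 0, -0.09], [0, 0, 0]],
    [[0, 0, -0.12], [0, 0, 0]],
    [[0, 0, -0.15], [0, 0, 0]],
    [[0, 0, -0.165], [0, 0, 0]],
    [[0, 0, -0.165], [0, 0, 0]]
  ]
}}

```text
t: 5.95
ee_pos: [0.4069, 0.3371, 0.4333]
tool_rot: [[-0.306, 0.952, 0.003], [0.952, 0.306, 0.004], [0.003, 0.004, -1.0]]
wrist_force: [-0.4, 0.5, -1.5]
opening: 0.0077
grip_force: 87.8
```

```bash
python3 go.py 0.573 -0.154 0.43 77; python3 - <<'E'
from h import *
for n in('side','wrist'):
    c=cam(n)
    print([(round(r['p'],2),(np.array(r['centre'])*[512,384]).round(1).tolist()) for r in spotter.landmark_of(n,'key_grip')][:4])
    o=env.get_obs(); M=np.array(o['tool_rot']).reshape(3,3)
    print(proj(c,np.array(o['ee_pos'])+M@[0,0,.152]), proj(c,np.array(o['ee_pos'])+M@[0,0,.226]))
E
```

```text
t 5.95 ee [0.4069 0.3371 0.4333] yaw 107.82 F [-0.4  0.5 -1.5] op 0.007673095895854568
shift [-0.5184  0.0078  0.002 ] rotvec [ 0.0035 -0.0036  0.5379]
[(0.74, [274.1, 349.7]), (0.58, [286.4, 232.6]), (0.58, [221.2, 282.5])]
[286.17890192 231.37961517] [284.45248419 256.63874226]
[(0.94, [261.8, 261.2]), (0.64, [363.3, 200.5]), (0.56, [303.1, 71.8])]
[260.50447479 264.75889088] [260.6572357  210.19168564]
```

The key is lifted: the side network places key_grip at (286,233) against a predicted (286,231), and the wrist carries about 1.5 N. Moving to view the socket.

Request:
{"fn": "apply_moves", "kwargs": {
  "moves": [
    [[-0.03, 0, 0], [0, 0, 0.05]],
    [[-0.075, 0, 0], [0, 0, 0.1]],
    [[-0.12, 0.001, 0], [0, 0, 0.15]],
    [[-0.165, 0.002, 0], [0, 0, 0.2]],
    [[-0.21, 0.003, 0], [0, 0, 0.25]],
    [[-0.255, 0.004, 0], [0, 0, 0.3]],
    [[-0.3, 0.005, 0], [0, 0, 0.35]],
    [[-0.345, 0.006, 0], [0, 0, 0.4]]
  ]
}}

```text
t: 6.95
ee_pos: [0.5177, 0.0089, 0.4294]
tool_rot: [[0.091, 0.996, -0.003], [0.996, -0.091, -0.001], [-0.001, -0.003, -1.0]]
wrist_force: [0.8, 0.6, -1.0]
opening: 0.008
grip_force: 87.8
```

```bash
python3 go.py 0.573 -0.154 0.43 77
```

```text
t 6.95 ee [0.5177 0.0089 0.4294] yaw 84.8 F [ 0.8  0.6 -1. ] op 0.008046386987880698
shift [-0.1572  0.0698 -0.0006] rotvec [-0.0025  0.0009  0.1361]
```

Request:
{"fn": "apply_moves", "kwargs": {
  "moves": [
    [[-0.035, 0.015, 0], [0, 0, 0.05]],
    [[-0.075, 0.034, 0], [0, 0, 0.1]],
    [[-0.115, 0.052, 0], [0, 0, 0.136]],
    [[-0.145, 0.065, 0], [0, 0, 0.136]],
    [[-0.157, 0.07, 0], [0, 0, 0.136]],
    [[-0.157, 0.07, 0], [0, 0, 0.136]],
    [[-0.157, 0.07, 0], [0, 0, 0.136]],
    [[-0.157, 0.07, 0], [0, 0, 0.136]]
  ]
}}

```text
t: 7.75
ee_pos: [0.5734, -0.1497, 0.43]
tool_rot: [[0.22, 0.975, -0.002], [0.975, -0.22, 0.002], [0.002, -0.002, -1.0]]
wrist_force: [-0.1, 0.6, -1.5]
opening: 0.0079
grip_force: 87.9
```

```bash
sed -i 's/^save.*//' c.py; cat >> c.py <<'E'
im=w['img'];u=proj(w,np.array([.589,-.0856,.164]));print('expect',u)
x,y=int(u[0]),int(u[1]);c=im[max(y-60,0):y+60,max(x-80,0):x+80];print('crop origin',max(x-80,0),max(y-60,0),c.shape)
save(sys.argv[1],cv2.resize(c,(c.shape[1]*5,c.shape[0]*5),interpolation=cv2.INTER_CUBIC))
E
python3 c.py w3 socket key
```

```text
socket look_for [(0.66, [265.3, 114.2])]
socket landmark_of [(0.92, [266.3, 115.4])]
key look_for [(0.61, [260.7, 249.3])]
key landmark_of [(0.75, [262.3, 206.9])]
8.0 [ 0.5736 -0.151   0.4308]
expect [263.25966141 118.68710554]
crop origin 183 58 (120, 160, 3)
```

View pics/w3.png

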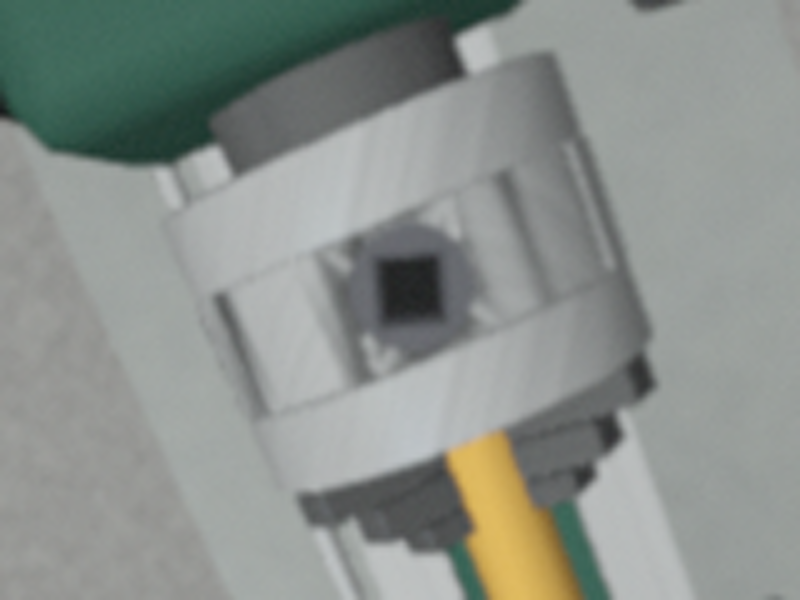

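Crop w3: the socket's square hole is at crop (411,289), which is image (264.8,115.4), and looks nearly aligned with the image axes. The network says (266.3,115.4), so they agree. Next I'll fit the square on the z=0.164 plane, and look at the held key's tip.

```bash
cat > e.py <<'E'
from h import *
import pickle,sys
def fit(w,u0,z=.164):
    im=cv2.cvtColor(w['img'],cv2.COLOR_RGB2GRAY); n=160;s=.02/n*1.0
    c0=atz(ray(w,*u0),z);M=np.linalg.inv(w['c2w'])
    g=np.zeros((n*2,n*2,2),np.float32)
    for i in range(2*n):
        for j in range(2*n): g[i,j]=proj(w,c0+np.array([(j-n)*s,(n-i)*s,0]))
    r=cv2.remap(im,g[...,0],g[...,1],cv2.INTER_CUBIC)
    out=[]
    lo=np.median(r[n-10:n+10,n-10:n+10])
    for th in (12,20,28,36):
        b=(r<lo+th).astype(np.uint8); nl,l,st,ce=cv2.connectedComponentsWithStats(b)
        k=l[n,n]; 
        if k==0: continue
        q=cv2.findContours((l==k).astype(np.uint8),0,1)[0][0]; (x,y),(a,h),an=cv2.minAreaRect(q)
        out.append(((c0[:2]+np.array([(x-n)*s,(n-y)*s])).round(4).tolist(),round(a*s*1e3,1),round(h*s*1e3,1),'flat deg',round(-an,1)%90))
    return r,out
if __name__=='__main__':
    w=pickle.load(open('pics/%s.pkl'%sys.argv[1],'rb'))
    r,o=fit(w,(float(sys.argv[2]),float(sys.argv[3])));
    for x in o:print(x)
    a=cv2.resize(r,(400,400)); c=w['img'][150:300,190:340]
    save('e_'+sys.argv[1],np.hstack([cv2.cvtColor(a,cv2.COLOR_GRAY2RGB),cv2.resize(c,(400,400),interpolation=cv2.INTER_CUBIC)]))
E
python3 e.py w3 264.8 115.4
```

```text
([0.5907, -0.0831], 8.8, 8.8, 'flat deg', 81.9)
([0.5906, -0.0831], 9.5, 9.4, 'flat deg', 82.1)
([0.5906, -0.0832], 10.0, 10.1, 'flat deg', 83.4)
([0.5906, -0.0833], 10.6, 10.6, 'flat deg', 82.5)
```

View pics/e_w3.png

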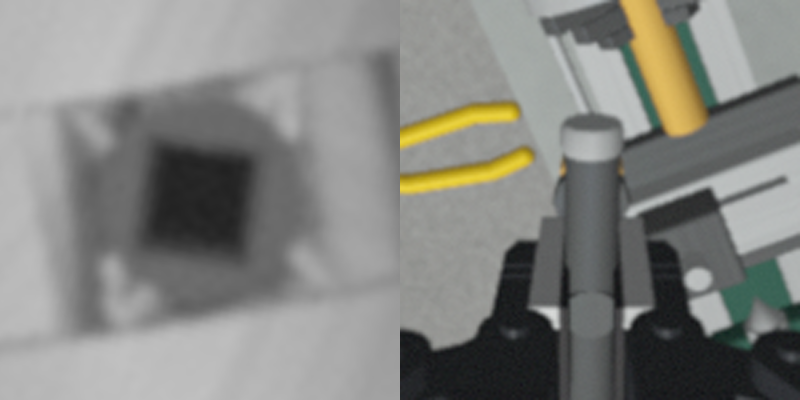

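Fit: the square is 10.0 mm on the z=0.164 plane, which agrees with the stated height. Its centre is (0.5906,-0.0832) and a flat lies at 82.3°. The held key is still centred between the pads, with the bar's middle about 2 mm toward tool +x. Moving over the socket.

```bash
python3 go.py 0.5903 -0.0853 0.413 82.3; python3 - <<'E'
from h import *
import pickle
w=pickle.load(open('pics/w3.pkl','rb'));s=cam('side')
print([(r['p'],(np.array(r['centre'])*[512,384])) for r in spotter.landmark_of('side','socket')])
t=cam('top');rt=[(r['p'],(np.array(r['centre'])*[512,384])) for r in spotter.landmark_of('top','socket')];print(rt)
print(tri([ray(w,264.8,115.4),ray(t,537*.64,200*.64)]),tri([ray(w,264.8,115.4),ray(s,220.3,118)]),proj(s,np.array([.5906,-.0832,.164])),proj(t,np.array([.5906,-.0832,.164])))
# key mid in tool frame
T=np.linalg.inv(w['c2w']@np.linalg.inv(np.array(w['hand_eye'])))
for f,u in(('w3',(262,268.9)),('w2',(262.4,267.5))):
    v=pickle.load(open('pics/%s.pkl'%f,'rb'));h=np.array(v['hand_eye']);v['c2w']=h;o,d=ray(v,*u);print(f,o+d*(.146-o[2])/d[2])
E
```

```text
t 8.0 ee [ 0.5736 -0.151   0.4308] yaw 77.21 F [-0.7  0.4 -0.9] op 0.007821524862838417
shift [0.0678 0.0017 0.0178] rotvec [-0.     -0.0005 -0.0889]
[(0.56, array([217.8048, 121.8048]))]
[(0.62, array([340.3776, 126.912 ]))]
(array([ 0.59035411, -0.08439179,  0.16230987]), [np.float64(0.0011133612723545554), np.float64(0.001113361272354566)]) (array([ 0.59220847, -0.08301749,  0.1630924 ]), [np.float64(0.0014249838525384956), np.float64(0.0014249838525385848)]) [221.50606187 117.65773011] [342.82397447 127.432897  ]
w3 [0.00208744 0.00046778 0.146     ]
w2 [0.00285624 0.00052316 0.146     ]
```

Two-view triangulation gives a socket height of 0.162-0.163, which agrees with the text.

Request:
{"fn": "apply_moves", "kwargs": {
  "moves": [
    [[0.02, 0.0005, 0], [0, 0, -0.04]],
    [[0.045, 0.001, 0], [0, 0, -0.08]],
    [[0.06, 0.001, 0.004], [0, 0, -0.089]],
    [[0.067, 0.001, 0.01], [0, 0, -0.089]],
    [[0.067, 0.001, 0.018], [0, 0, -0.089]],
    [[0.067, 0.001, 0.018], [0, 0, -0.089]],
    [[0.067, 0.001, 0.018], [0, 0, -0.089]],
    [[0.067, 0.001, 0.018], [0, 0, -0.089]]
  ]
}}

```text
t: 9.0
ee_pos: [0.5893, -0.0883, 0.4129]
tool_rot: [[0.138, 0.99, 0.0], [0.99, -0.138, -0.001], [-0.001, 0.0, -1.0]]
wrist_force: [0.2, -0.2, -1.1]
opening: 0.0081
grip_force: 87.9
```

```bash
python3 go.py 0.5898 -0.0855 0.413 82.3; python3 - <<'E'
from h import *
o=env.get_obs();M=np.array(o['tool_rot']).reshape(3,3);P=np.array(o['ee_pos'])
C=[]
for n in('side','top'):
    c=cam(n);im=c['img']
    for k in('key','key_grip','socket'): print(n,k,[(round(r['p'],2),(np.array(r['centre'])*[512,384]).round(1).tolist()) for r in spotter.landmark_of(n,k)][:3])
    print('exp grip',proj(c,P+M@[.0024,.0005,.151]),'tip',proj(c,P+M@[.0024,.0005,.226]))
    if n=='side':
        u=proj(c,P+M@[.0024,.0005,.2]);x,y=int(u[0]),int(u[1]);print(x-60,y-45);save('s1',cv2.resize(im[y-45:y+45,x-60:x+60],(800,600),interpolation=cv2.INTER_CUBIC))
E
```

```text
t 9.0 ee [ 0.5893 -0.0883  0.4129] yaw 82.09 F [ 0.2 -0.2 -1.1] op 0.008051074271756276
shift [ 0.0028  0.0001 -0.0001] rotvec [ 0.0003  0.0007 -0.0037]
side key [(0.93, [217.7, 306.9]), (0.79, [274.0, 364.7]), (0.71, [219.6, 108.6])]
side key_grip [(0.65, [221.9, 281.8]), (0.52, [272.3, 349.4]), (0.47, [219.3, 81.8])]
side socket [(0.52, [220.8, 117.2])]
exp grip [219.39376722  84.01445078] tip [221.30094907 109.58652058]
160 55
top key [(0.55, [167.3, 168.4]), (0.53, [121.8, 211.1])]
top key_grip [(0.73, [153.4, 158.4]), (0.68, [107.5, 206.3]), (0.62, [351.3, 111.0])]
top socket []
exp grip [354.30135344 111.48358425] tip [346.32869252 124.16962314]
```

View pics/s1.png

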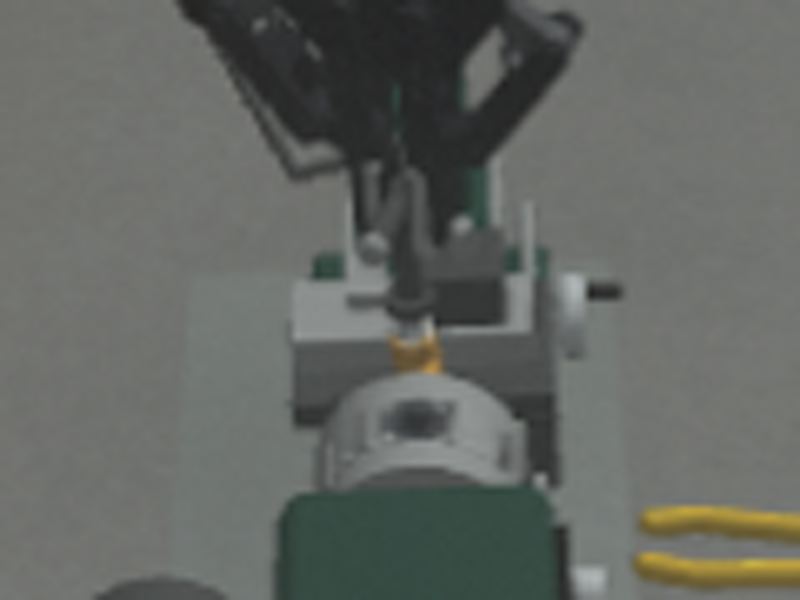

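Side crop s1: the key hangs vertically, with its shoulder at (410,300), its collar at (414,355) and the dark socket at (418,418). It is aligned laterally along the projected vertical. The pose readings look noisy, so I'll average a few.

```bash
python3 - <<'E'
from h import *
L=[];F=[]
for i in range(8):
    imaging.read_camera('top');o=env.get_obs();L.append(np.array(o['ee_pos']));F.append(o['wrist_force'])
L=np.array(L);print((L*1e3).round(1));print(L.mean(0),np.mean(F,0),np.std(F,0))
E
```

```text
[[589.6 -87.  412.8]
 [589.6 -86.9 412.8]
 [589.6 -86.9 412.7]
 [589.6 -86.9 412.7]
 [589.6 -86.9 412.7]
 [589.6 -86.9 412.7]
 [589.6 -86.9 412.7]
 [589.6 -87.  412.7]]
[ 0.58956378 -0.08694126  0.41273605] [-0.23520003  0.03121225 -1.51030814] [0.36250641 0.29442146 0.54243217]
```

The pose settles to (0.5896,-0.0869,0.4127), so I'm correcting +1.4 mm in y and lowering until the tip is just in.

Request:
{"fn": "apply_moves", "kwargs": {
  "moves": [
    [[0.0015, 0, 0.004], [0, 0, -0.004]],
    [[0.0015, 0, 0.008], [0, 0, -0.004]],
    [[0.0015, 0, 0.012], [0, 0, -0.004]],
    [[0.0015, 0, 0.016], [0, 0, -0.004]],
    [[0.0015, 0, 0.019], [0, 0, -0.004]],
    [[0.0015, 0, 0.022], [0, 0, -0.004]],
    [[0.0015, 0, 0.024], [0, 0, -0.004]],
    [[0.0015, 0, 0.026], [0, 0, -0.004]]
  ]
}}

```text
t: 10.6
ee_pos: [0.5898, -0.0855, 0.3866]
tool_rot: [[0.132, 0.991, 0.0], [0.991, -0.132, -0.0], [-0.0, 0.0, -1.0]]
wrist_force: [0.7, 0.8, -0.3]
opening: 0.0077
grip_force: 87.9
```

```bash
cat > f.py <<'E'
from h import *
F=[];T=[]
for i in range(6):
    imaging.read_camera('top');o=env.get_obs();F.append(o['wrist_force']);T.append(o['ft_torque'])
M=np.array(o['tool_rot']).reshape(3,3)
print('t',o['t'],(np.array(o['ee_pos'])*1e3).round(1),'yaw',np.degrees(np.arctan2(M[1,0],M[0,0])).round(2),'F',np.mean(F,0).round(2),'T',np.mean(T,0).round(3))
E
python3 f.py
```

```text
t 10.9 [589.8 -85.5 386.8] yaw 82.44 F [-0.   -0.09 -1.5 ] T [-0.011 -0.055 -0.016]
```

Request:
{"fn": "apply_moves", "kwargs": {
  "moves": [
    [[0, 0, 0.001], [0, 0, 0]],
    [[0, 0, 0.002], [0, 0, 0]],
    [[0, 0, 0.003], [0, 0, 0]],
    [[0, 0, 0.004], [0, 0, 0]],
    [[0, 0, 0.005], [0, 0, 0]],
    [[0, 0, 0.005], [0, 0, 0]],
    [[0, 0, 0.005], [0, 0, 0]],
    [[0, 0, 0.005], [0, 0, 0]]
  ]
}}

```text
t: 11.7
ee_pos: [0.5899, -0.0856, 0.382]
tool_rot: [[0.132, 0.991, 0.001], [0.991, -0.132, -0.0], [0.0, 0.001, -1.0]]
wrist_force: [-0.2, -0.2, 4.4]
opening: 0.0077
grip_force: 88.0
```

```bash
python3 f.py
```

```text
t 12.0 [589.9 -85.6 381.8] yaw 82.43 F [-0.31 -0.    3.52] T [ 0.043 -0.008  0.027]
```

Force rose by 5 N, consistent with the collar spring at about 3-4 mm compression. Continuing down.

Request:
{"fn": "apply_moves", "kwargs": {
  "moves": [
    [[0, 0, 0.001], [0, 0, 0]],
    [[0, 0, 0.002], [0, 0, 0]],
    [[0, 0, 0.003], [0, 0, 0]],
    [[0, 0, 0.004], [0, 0, 0]],
    [[0, 0, 0.005], [0, 0, 0]],
    [[0, 0, 0.005], [0, 0, 0]],
    [[0, 0, 0.005], [0, 0, 0]],
    [[0, 0, 0.005], [0, 0, 0]]
  ]
}}

```text
t: 12.8
ee_pos: [0.5899, -0.0856, 0.3769]
tool_rot: [[0.132, 0.991, 0.001], [0.991, -0.132, -0.0], [0.0, 0.001, -1.0]]
wrist_force: [0.3, 0.6, 5.4]
opening: 0.0083
grip_force: 88.2
```

```bash
python3 f.py
```

```text
t 13.1 [589.9 -85.6 376.9] yaw 82.43 F [0.   0.36 5.26] T [ 0.054 -0.022  0.   ]
```

Request:
{"fn": "apply_moves", "kwargs": {
  "moves": [
    [[0, 0, 0.001], [0, 0, 0]],
    [[0, 0, 0.002], [0, 0, 0]],
    [[0, 0, 0.0025], [0, 0, 0]],
    [[0, 0, 0.003], [0, 0, 0]],
    [[0, 0, 0.0035], [0, 0, 0]],
    [[0, 0, 0.004], [0, 0, 0]],
    [[0, 0, 0.004], [0, 0, 0]],
    [[0, 0, 0.004], [0, 0, 0]]
  ],
  "grip_force": 110
}}

```text
t: 13.9
ee_pos: [0.59, -0.0857, 0.3736]
tool_rot: [[0.132, 0.991, 0.001], [0.991, -0.132, 0.0], [0.001, 0.001, -1.0]]
wrist_force: [-2.2, 0.7, 8.9]
opening: 0.0073
grip_force: 108.5
```

```bash
python3 f.py
```

```text
t 14.2 [590.  -85.7 373.6] yaw 82.43 F [-0.98  0.39  9.27] T [ 0.131  0.303 -0.021]
```

The force is past the spring's 8.5 N at the expected home height. Pressing a little more to check the stop.

Request:
{"fn": "apply_moves", "kwargs": {
  "moves": [
    [[0, 0, 0.0005], [0, 0, 0]],
    [[0, 0, 0.001], [0, 0, 0]],
    [[0, 0, 0.0015], [0, 0, 0]],
    [[0, 0, 0.002], [0, 0, 0]],
    [[0, 0, 0.002], [0, 0, 0]],
    [[0, 0, 0.002], [0, 0, 0]],
    [[0, 0, 0.002], [0, 0, 0]],
    [[0, 0, 0.002], [0, 0, 0]]
  ]
}}

```text
t: 15.0
ee_pos: [0.5901, -0.086, 0.3734]
tool_rot: [[0.132, 0.991, 0.001], [0.991, -0.132, 0.001], [0.002, 0.001, -1.0]]
wrist_force: [-4.6, 1.8, 18.7]
opening: 0.0076
grip_force: 110.0
```

```bash
python3 f.py
```

```text
t 15.3 [590.1 -86.  373.4] yaw 82.42 F [-4.12  0.88 19.42] T [0.372 0.983 0.005]
```

Firm stop at TCP z 0.3734 with about 21 N of push, so the key is home. Now turning clockwise about the key's axis while pushing.

Request:
{"fn": "apply_moves", "kwargs": {
  "moves": [
    [[0, -0.0001, 0], [0, 0, 0.05]],
    [[0.0001, -0.0002, 0], [0, 0, 0.1]],
    [[0.0001, -0.0003, 0], [0, 0, 0.15]],
    [[0.0002, -0.0005, 0], [0, 0, 0.2]],
    [[0.0002, -0.0006, 0], [0, 0, 0.25]],
    [[0.0003, -0.0007, 0], [0, 0, 0.3]],
    [[0.0003, -0.0008, 0], [0, 0, 0.35]],
    [[0.0004, -0.0009, 0], [0, 0, 0.4]]
  ]
}}

```text
t: 16.1
ee_pos: [0.5894, -0.0857, 0.3734]
tool_rot: [[0.509, 0.861, 0.002], [0.861, -0.509, 0.001], [0.002, 0.001, -1.0]]
wrist_force: [-3.3, 0.2, 19.3]
opening: 0.0077
grip_force: 109.8
```

```bash
python3 f.py
```

```text
t 16.4 [589.4 -85.7 373.4] yaw 59.51 F [-3.29  1.   19.44] T [0.357 0.893 0.044]
```

Request:
{"fn": "apply_moves", "kwargs": {
  "moves": [
    [[0, -0.0001, 0], [0, 0, 0.04]],
    [[0, -0.0002, 0], [0, 0, 0.08]],
    [[0.0001, -0.0003, 0], [0, 0, 0.12]],
    [[0.0001, -0.0004, 0], [0, 0, 0.16]],
    [[0.0001, -0.0005, 0], [0, 0, 0.2]],
    [[0.0002, -0.0006, 0], [0, 0, 0.24]],
    [[0.0002, -0.0006, 0], [0, 0, 0.26]],
    [[0.0002, -0.0006, 0], [0, 0, 0.26]]
  ]
}}

```text
t: 17.2
ee_pos: [0.589, -0.0853, 0.3734]
tool_rot: [[0.712, 0.702, 0.002], [0.702, -0.712, 0.001], [0.002, 0.0, -1.0]]
wrist_force: [-3.1, 1.4, 20.9]
opening: 0.0073
grip_force: 109.9
```

```bash
python3 f.py
```

```text
t 17.5 [589.  -85.3 373.4] yaw 44.62 F [-3.75  1.16 20.16] T [0.421 0.921 0.083]
```

Request:
{"fn": "apply_moves", "kwargs": {
  "moves": [
    [[0, 0, 0], [0, 0, 0.02]],
    [[0, -0.0001, 0], [0, 0, 0.04]],
    [[0, -0.0001, 0], [0, 0, 0.06]],
    [[0, -0.0002, 0], [0, 0, 0.08]],
    [[0, -0.0002, 0], [0, 0, 0.1]],
    [[0, -0.0003, 0], [0, 0, 0.12]],
    [[0, -0.0003, 0], [0, 0, 0.12]],
    [[0, -0.0003, 0], [0, 0, 0.12]]
  ]
}}

```text
t: 18.3
ee_pos: [0.5888, -0.085, 0.3734]
tool_rot: [[0.791, 0.612, 0.002], [0.612, -0.791, 0.001], [0.002, 0.0, -1.0]]
wrist_force: [-3.6, 1.9, 21.2]
opening: 0.0075
grip_force: 109.9
```

```bash
python3 f.py
```

```text
t 18.6 [588.8 -85.  373.4] yaw 37.77 F [-3.51  1.31 20.04] T [0.424 0.898 0.146]
```

Request:
{"fn": "apply_moves", "kwargs": {
  "moves": [
    [[0, 0, 0], [0, 0, 0.02]],
    [[0, -0.0001, 0], [0, 0, 0.04]],
    [[0, -0.0001, 0], [0, 0, 0.06]],
    [[0, -0.0002, 0], [0, 0, 0.08]],
    [[0, -0.0002, 0], [0, 0, 0.1]],
    [[0, -0.0002, 0], [0, 0, 0.1]],
    [[0, -0.0002, 0], [0, 0, 0.1]],
    [[0, -0.0002, 0], [0, 0, 0.1]]
  ]
}}

```text
t: 19.4
ee_pos: [0.5886, -0.0848, 0.3734]
tool_rot: [[0.847, 0.531, 0.002], [0.531, -0.847, 0.001], [0.002, -0.0, -1.0]]
wrist_force: [-4.1, 1.6, 20.0]
opening: 0.0073
grip_force: 110.0
```

```bash
python3 f.py; sed -i 's/^x,y=int.*//;s/^save.*//' c.py; python3 c.py w9 key_grip; python3 - <<'E'
from h import *
import pickle
w=pickle.load(open('pics/w9.pkl','rb'));save('w9',cv2.resize(w['img'][90:384,120:400],(800,600)[:1]*1+(600,)[:1]if 0 else (571,600)))
E
```

```text
t 19.7 [588.7 -84.8 373.4] yaw 32.08 F [-3.64  1.9  20.01] T [0.461 0.899 0.265]
key_grip look_for [(0.92, [261.4, 247.4])]
key_grip landmark_of [(0.88, [259.4, 260.7])]
19.85 [ 0.5887 -0.0848  0.3734]
expect [262.1988008  220.26026048]
```

View pics/w9.png

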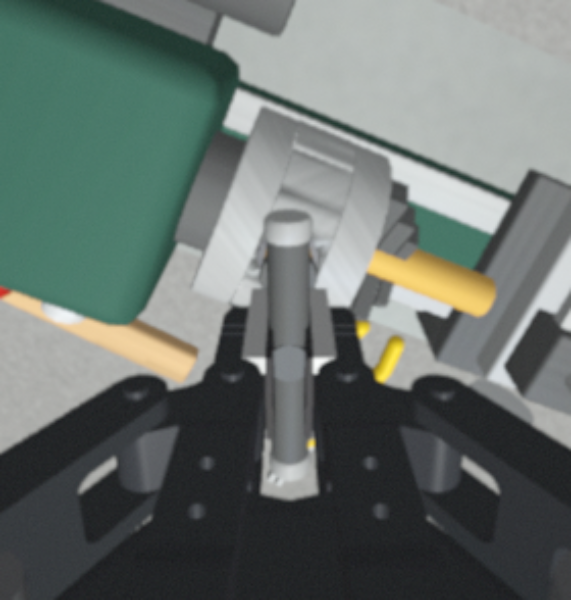

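Final wrist view: the bar, about (290,215) to (290,470), is still gripped at its middle and aligned with the pads, standing over the chuck. Past yaw ≈41°, close to where I estimated the stop, the static torque climbed steadily from 0.08 to 0.15 to 0.27 N m. That is well above the pinion's friction, so the jaws are tight, and the key is still home at z 0.3734 under 20 N. Handing in.

```bash
python3 -c "
from plant import env
print(env.finish_job())"
```

```text
the job is handed in; nothing more can be done
None
```

I handed the job in with the arm still holding the key upright, pressed fully home at about 20 N and turned clockwise to its stop. The jaws read as tight: torque reached 0.27 N m against about 0.08 N m of friction. The hand-in returned no verdict.

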